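Push a bat with a wet-glazed dish under the half shelf

TASK

We are packing a kiln: the flat dish with wet glaze stands on a small loose bat in front of the low half shelf. Push the bat straight in between the front props until only about a centimetre of it shows in front of the half shelf, as a lip to draw it out by after the firing, and it sits square under it; then take the hand clear. Only push the bat along: never lift it, touch the dish, let the dish slide on the bat or touch the shelf above, or bump the half shelf, its props or the other ware.

Things in the scene. Friction and masses are not known exactly. Their poses are not given: they have to be found in the camera images.
- deck: The large lower kiln shelf: whitewashed slab 660 x 480 x 20 mm, fixed on the steel table. Origin at the centre of its underside, on the table top; all the kiln ware stands on its top face, 20 mm higher. x axis along the 660 mm side, roughly to the robot's left, from the bat's end to the half shelf's end; z up.
- stage: Low half shelf, fixed: bare pale slab 230 (x) x 240 (y) x 12 mm on four 30 mm square props. Origin on the lower shelf's top face, below the middle of the slab's front edge; x points into the opening (parallel to the lower shelf's x), z up. In mm: slab x 0 to 230, y -120 to 120, z 42 to 54; props centred at x 20 and 210, y -100 and 100: opening 170 wide, 42 high. Front 110 of its top is empty.
- bat: Loose bat: bare tan ceramic plate 150 (x) x 120 (y) x 14 mm, about 0.5 kg, on the lower shelf before the opening, up to 0.35 rad askew and 65 mm to one side. Origin at the centre of its underside, z up. Home, its x axis is parallel to the half shelf's and its origin lies 65 mm in from the front edge, a 10 mm lip showing. Slides with plain friction (push of 2 to 8 N).
- dish: A shallow round dish covered with wet raw glaze, 104 mm across and 20 mm high, about 0.16 kg, standing loose in the middle of the bat. Origin at the centre of its underside. Under the half shelf it has 8 mm of headroom. Only friction keeps it on the bat, so start and stop gently.
- cup_a: Glazed cup, 72 mm across, 70 mm high, on the back half of the half shelf. Origin at the centre of its underside. Leave alone.
- cup_b: The other such cup, beside it on the half shelf. Leave alone.
- mug: Glazed mug with a handle, 76 mm across, 85 mm high, on the lower shelf beside the half shelf, on one side of it or the other. Origin at the centre of its underside. Leave alone.
- vase: Small glazed narrow-necked vase, 72 mm across, 112 mm high, on the lower shelf on the other side of the half shelf. Origin at the centre of its underside. Leave alone.
- cones: Cone plaque: a clay strip 80 x 22 x 16 mm with three thin leaning cones, 54 mm high in all, on the lower shelf just beside the half shelf's front edge, on one side or the other. Origin at the centre of its underside. Leave alone.
- spare_prop: Spare kiln prop, a clay block 60 x 30 x 30 mm lying on the lower shelf beside the half shelf's front edge, on the other side. Origin at the centre of its underside. Leave alone.
Things that resemble listed ones, but are neither listed nor needed, are in the scene too. What is shaped like the bat but yellow is not meant.

How it is judged:
By the outcome, as a careful person would: the job done as asked, in the order asked, and still so for the second after the job is handed in, with the robot touching nothing.
It also fails if it takes over 67 s, if anything falls off the work surface, if the arm or the gripper's body presses on something with over 40 N, if the wrist force passes 120 N, or if a joint passes its speed limit or range.

ROBOT

A 7-joint arm with a two-finger parallel gripper is mounted at the origin on the work surface. World frame = base frame: x ahead of the robot, y to its left, z up, the work surface at z = 0. Lengths are in mm, angles in rad, forces in N, time in s.
With the tool pointing down it reaches from about 400 to 875 mm from the base axis. Payload 4.4 kg.
Tool frame: the origin (TCP) lies midway between the tips of the shut fingers; the grasp point (between the pads) lies 19 mm behind it (ctrl.grip_point_offset is the distance from the TCP to the grasp point, in mm); z points along the fingers, y is the direction in which the jaws open and shut (so a half turn about z gives the same grasp; the last joint's range is limited). The gripper opens to 85 mm and grips with 20 to 120 N. Pads are 22 mm wide; open, the fingers measure 114 mm over their backs; the gripper's body (76 mm by 85 mm) begins 54 mm behind the grasp point. The pads swing forward as they close: fully open they stand 13 mm farther back than shut.
Start: joints at [1.226, 0.628, 0.038, 1.517, -0.027, 0.996, -0.02], TCP at [178.91, -624.907, 210.213] pointing down, gripper open.
Joint ranges: [-3.06, 3.06], [-0.37, 2.12], [-1.25, 1.32], [0.18, 2.47], [-1.1, 4.24], [0.23, 1.98], [-2.94, 2.94]. Speed limits (rad/s): [2.57, 2.57, 3.14, 3.14, 3.14, 3.14, 3.14].

INTERFACE

Orientations are given as [roll, pitch, yaw] about the fixed x, y, z axes, in that order (R = Rz(yaw) Ry(pitch) Rx(roll)).
In Python, from cell import ctrl, imaging, models gives the robot as it stands. The module is installed in compiled form; this text tells all that it offers.
- The arm moves only by the tool drive_tool, never from a script. Its argument "deltas" is text: rows parted by semicolons, each of 5 numbers parted by spaces: the shift along the tool's x, y, z in m, then the turn about the tool's z in degrees, then the finger opening in m, from 0 to 0.0854. A call has 1 to 12 rows; each row is the pose to reach, as a shift and turn from the pose commanded when the call began, along the tool's axes at that moment; what a row does not reach only later rows make up. A row lasts 1/8 s, in which the tool goes at most 62.5 mm and 10.7 degrees, less where a joint would pass 70% of its speed; a pose out of reach is approached as far as the arm can. A call with a gripper value outside its range is refused whole. The fingers move at their own pace and stop on an object; the grip force is fixed at half the most. Time passes only in rows, so rows that repeat a pose let the fingers close. It gives the time, the measured TCP pose, the force and the opening at its end, in the units of the state.
- ctrl.read_state(): the state, without advancing time (a new reading comes with each control period).
- imaging.get_image(name): name is "side" or "top"; returns a dict with "color" (384x512x3 uint8, red, green, blue), "range_z" (384x512 float32, mm along the optical axis (not along the pixel's ray), 0 where there is no reading), "vfov" (degrees; the focal length in pixels is half the picture's height over the tangent of half this angle, whatever the lens; pixels are square), "cx", "cy" (the principal point, pixels), "k1" (the pictures are not rectified: a ray, as slopes to the right and down, at radius r is drawn at 1 + k1 r^2 times it, then the intrinsics apply), "extrinsics" (4x4, takes a point from camera to world coordinates). Camera axes: x right, y down, z forward; pixel columns grow to the right and rows downward; lengths in mm; the calibration is good to about 2 mm. A picture is of the moment at which its call begins.
- ctrl.finish_job(): hands the job in, once; it reports no verdict.
Trained networks look in a picture, given as the dict that the camera call returned (one of the last four; its "shot" number tells which), for a name from the list of things; names that differ only in an ending like _2 or _b are one class to them, and where a whole thing is asked for, a point or a joint stands for the part that bears it (a point fixed in the world has none). Each returns a list of dicts, best first, with "score" (0 to 1); they miss things now and then, are a little off and sometimes report something else, mostly with a low value. They report only what shows in the picture. A call takes as long as a camera call. They do not tell look-alikes from the thing itself.
- models.spot_in(picture, thing): "point" ([column, row] in pixels, amid what is visible of it).
- models.landmark_of(picture, thing): "point" ([column, row] in pixels: a listed point, or the origin of a listed thing).
The state is a dict: "clock": time; "qpos": joint angles; "qd": joint speeds; "tau": joint torques, N m; "eef_pos": TCP position; "tool_rot": TCP orientation; "force": force on the tool from outside, world axes, zero at the start; "torque": the same for the moment, N m; "width": finger opening in mm.
Only numpy, scipy, OpenCV 4.12 (cv2) and the standard library are available. Lean on these libraries where they do the work, as an engineer would, in place of code of your own. Each camera call takes 0.05 s, during which the arm holds its last target.

## Working session

There is one attempt and no reset: what is moved stays moved. The work goes in short steps, Python scripts to look and compute and a tool call to move; the robot and the scene stay as the last step left them, time stands still between calls to the robot, and variables do not carry over. Pictures are saved under pics/ and viewed, and the job is handed in when it is done.

Besides the shell and the picture viewer there is one more tool, called after "Call:" as name(argument=value, ...) on one line, values as JSON. drive_tool: Moves the arm, as the interface text tells. Its arguments: {"type":"object","properties":{"deltas":{"type":"string"}},"required":["deltas"]}

```bash
mkdir -p pics
cat > h.py <<'E'
from cell import ctrl, imaging, models
import numpy as np, cv2
def K(p):
    f=p["color"].shape[0]/2/np.tan(np.radians(p["vfov"])/2); return f
def slopes(p,uv):
    f=K(p); d=(np.atleast_2d(uv).astype(float)-[p["cx"],p["cy"]])/f
    s=d.copy()
    for _ in range(20): s=d/(1+p["k1"]*(s**2).sum(1,keepdims=True))
    return s
def atz(p,uv,z):
    s=slopes(p,uv);E=np.array(p["extrinsics"]); r=np.c_[s,np.ones(len(s))]@E[:3,:3].T
    t=(z-E[2,3])/r[:,2]; return E[:3,3]+r*t[:,None]
def depth(p,uv):
    uv=np.atleast_2d(uv); s=slopes(p,uv);E=np.array(p["extrinsics"])
    Z=p["range_z"][uv[:,1].astype(int),uv[:,0].astype(int)].astype(float)
    return (np.c_[s,np.ones(len(s))]*Z[:,None])@E[:3,:3].T+E[:3,3]
def proj(p,P):
    E=np.array(p["extrinsics"]); c=(np.atleast_2d(P)-E[:3,3])@E[:3,:3]
    s=c[:,:2]/c[:,2:]; s=s*(1+p["k1"]*(s**2).sum(1,keepdims=True)); return s*K(p)+[p["cx"],p["cy"]]
def cloud(p):
    h,w=p["range_z"].shape; g=np.stack(np.meshgrid(np.arange(w),np.arange(h)),-1).reshape(-1,2)
    return depth(p,g).reshape(h,w,3)
def save(p,n,sc=1.5):
    cv2.imwrite(f"pics/{n}.png",cv2.resize(p["color"][:,:,::-1],None,fx=sc,fy=sc))
E
python3 - <<'E'
from h import *
print(ctrl.read_state())
for n in("top","side"):
    p=imaging.get_image(n); save(p,n+"0"); np.savez("/tmp/"+n,**{k:v for k,v in p.items()})
    print(n,p["vfov"],p["cx"],p["cy"],p["k1"],np.array(p["extrinsics"]).round(3).tolist())
    for t in("bat","dish","stage","deck","mug","vase","cones","spare_prop","cup_a"):
        l=models.landmark_of(p,t)
        print(t,[(np.round(a["point"],1).tolist(),round(a["score"],2),atz(p,a["point"],{"dish":34,"deck":0,"cup_a":74}.get(t,20))[0].round(0).tolist()) for a in l[:3]])
E
```

```text
{'clock': 0.0, 'qpos': array([ 1.22619504,  0.62931571,  0.03841158,  1.51838021, -0.02697305,
        0.99631088, -0.02001284]), 'qd': array([ 0.00074071, -0.0006845 , -0.00192228,  0.00080995,  0.00086333,
       -0.00172847, -0.00016316]), 'tau': array([-6.80946632e-04, -5.63404155e+01,  1.22657865e+00, -1.93446207e+01,
        1.11044492e-02,  1.04972773e-02,  9.91620482e-06]), 'eef_pos': array([ 178.73338086, -624.24283368,  209.30439631]), 'tool_rot': array([-3.13969590e+00,  2.86048321e-05,  2.78827442e-01]), 'force': array([ 0.26109479, -0.38685847, -0.38492334]), 'torque': array([-0.01045221,  0.00644072, -0.00256496]), 'width': 85.77167049574243}
top 49.40120929248011 256.64617679160057 191.95308388566116 -0.03118302226600655 [[-0.006, -0.998, 0.065, 430.724], [-1.0, 0.007, 0.02, -19.207], [-0.021, -0.065, -0.998, 1076.873], [0.0, 0.0, 0.0, 1.0]]
bat [([410.7, 200.3], 0.77, [475.0, -387.0, 20.0]), ([379.6, 297.4], 0.61, [234.0, -303.0, 20.0]), ([209.0, 238.6], 0.61, [382.0, 123.0, 20.0])]
dish []
stage [([192.0, 162.9], 0.9, [575.0, 167.0, 20.0]), ([271.5, 185.2], 0.41, [51
[... 639 characters left out ...]
[336.8, 161.3], 0.88, [456.0, -370.0, 20.0]), ([375.8, 208.3], 0.73, [219.0, -278.0, 20.0]), ([264.1, 201.3], 0.69, [495.0, -33.0, 20.0])]
dish [([259.2, 191.6], 0.92, [529.0, -43.0, 34.0]), ([265.5, 198.0], 0.64, [493.0, -37.0, 34.0]), ([152.5, 203.1], 0.52, [730.0, 247.0, 34.0])]
stage [([203.7, 222.1], 0.9, [561.0, 169.0, 20.0])]
deck [([220.7, 214.1], 0.79, [565.0, 98.0, -0.0])]
mug [([250.8, 244.7], 0.68, [394.0, 122.0, 20.0]), ([220.8, 275.4], 0.55, [373.0, 257.0, 20.0])]
vase []
cones [([175.3, 190.1], 0.57, [740.0, 150.0, 20.0])]
spare_prop [([250.1, 246.6], 0.53, [390.0, 128.0, 20.0])]
cup_a [([169.3, 250.1], 0.72, [507.0, 329.0, 74.0]), ([139.3, 226.9], 0.63, [638.0, 345.0, 74.0])]
```

View pics/top0.png

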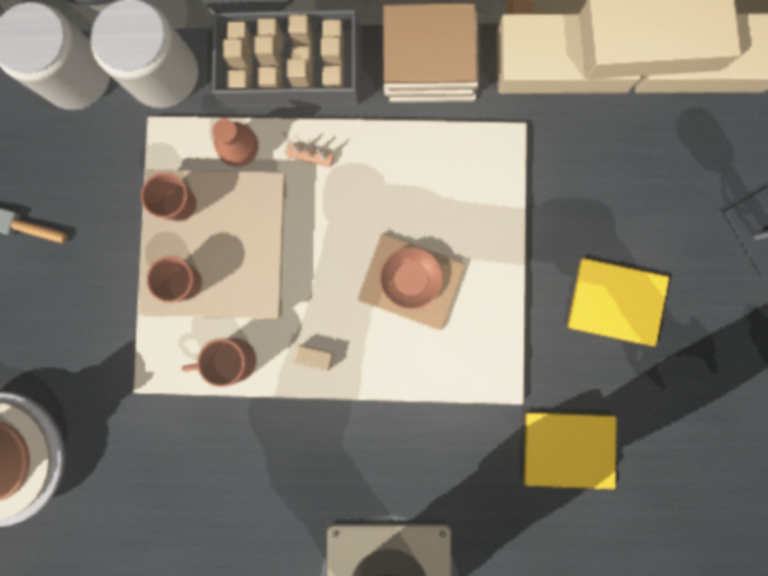

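View pics/side0.png

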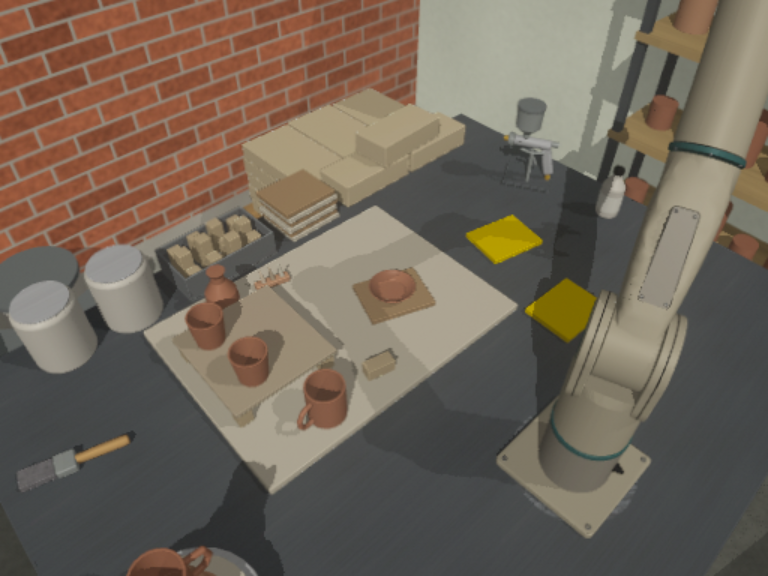

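The top picture shows the bat and dish at about (411,280)/1.5 px. It is askew in front of the half shelf, with the slab's front edge at column 283/1.5. The yellow plates are decoys. Next I measure the edges.

```bash
cat > m.py <<'E'
from h import *
def load(n):
    d=np.load(f"/tmp/{n}.npz"); return {k:(d[k] if d[k].shape else d[k].item()) for k in d.files}
def rect(P):
    r=cv2.minAreaRect(P.astype(np.float32)); return r
if __name__=="__main__":
  for n in("top","side"):
    p=load(n); C=cloud(p); z=C[...,2]; hsv=cv2.cvtColor(p["color"],cv2.COLOR_RGB2HSV)
    uv=proj(p,[[500,-30,34],[600,250,74],[650,0,20]]).astype(int)
    print(n,uv.tolist(),[hsv[v,u].tolist() for u,v in uv])
    reg=(C[...,0]>380)&(C[...,0]<640)&(C[...,1]>-150)&(C[...,1]<80)
    print("deck z",np.median(z[(C[...,0]>640)&(C[...,0]<700)&(abs(C[...,1])<60)]))
    # bat by height 
    m=reg&(z>27)&(z<70); 
    print("bat+dish rect",rect(C[m][:,:2]), m.sum(), np.percentile(z[m],[5,20,50,80,95]))
    s=(C[...,0]>420)&(C[...,0]<720)&(C[...,1]>110)&(C[...,1]<430)&(z>64)&(z<84)
    print("slab rect",rect(C[s][:,:2]),s.sum(),np.median(z[s]))
    out=p["color"].copy(); out[m]=[0,255,0]; out[s]=[0,0,255]
    save({"color":out},"seg_"+n)
E
python3 m.py
```

```text
top [[269, 191], [154, 150], [257, 133]] [[10, 107, 202], [18, 58, 215], [20, 37, 221]]
deck z 19.94061085394378
bat+dish rect ((495.1540832519531, -30.4345703125), (158.36094665527344, 157.01080322265625), 69.53382110595703) 2846 [31.5923421  33.31532408 36.80086121 46.49452412 53.1990687 ]
slab rect ((586.833984375, 283.82122802734375), (230.04144287109375, 269.0151672363281), 88.3230972290039) 7808 74.05459686432539
side [[262, 197], [172, 217], [226, 182]] [[10, 118, 143], [17, 60, 153], [20, 41, 154]]
deck z 21.03570535327117
bat+dish rect ((531.8626708984375, -46.799293518066406), (151.35731506347656, 174.18075561523438), 69.1044692993164) 1294 [30.8482823  33.62204563 36.72044769 45.69081663 54.2588204 ]
slab rect ((584.7565307617188, 286.57659912109375), (232.3170623779297, 272.3626708984375), 88.45353698730469) 4095 74.79838629639437
```

Run:
```python
import cv2,numpy as np
a=cv2.imread("pics/seg_top.png");b=cv2.imread("pics/top0.png")
cv2.imwrite("pics/seg_c.png",np.hstack([cv2.resize(a[100:410,120:540],None,fx=.95,fy=.95),cv2.resize(cv2.imread("pics/seg_side.png")[180:490,140:540],None,fx=.95,fy=.95)]))
```

```text
(no output)
```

View pics/seg_c.png

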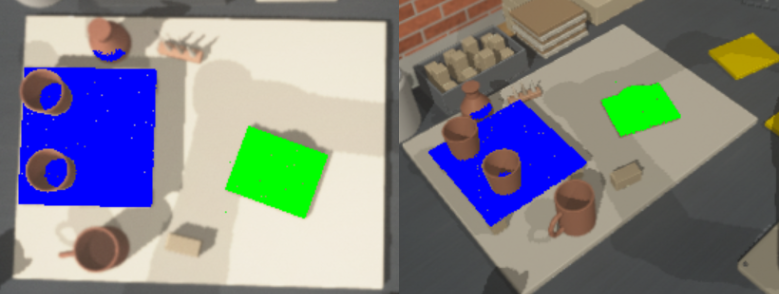

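```bash
cat > fit.py <<'E'
from h import *
from scipy.optimize import minimize
def fitrect(p,ctr,L,W,z,yaw0,zlo,zhi,win):
    """rect centre, L along yaw; soft-overlap fit in world grid via image sampling"""
    C=cloud(p); Z=C[...,2]
    ok=(Z>zlo)&(Z<zhi); dc=(Z>=zhi)|(p["range_z"]==0)
    ok=cv2.medianBlur(ok.astype(np.uint8),3).astype(np.float32)
    S=4; oks=cv2.resize(ok,None,fx=S,fy=S,interpolation=cv2.INTER_LINEAR); dcs=cv2.resize(cv2.dilate(dc.astype(np.uint8),np.ones((3,3))),None,fx=S,fy=S,interpolation=cv2.INTER_NEAREST)
    H,Wd=oks.shape
    wm=np.zeros_like(oks); wp=np.array([[ctr[0]+sx*win,ctr[1]+sy*win,z] for sx,sy in((-1,-1),(1,-1),(1,1),(-1,1))])
    cv2.fillPoly(wm,[((proj(p,wp)+.5)*S).round().astype(np.int32)],1)
    wt=wm*(dcs==0)
    def cost(q):
        c,s=np.cos(q[2]),np.sin(q[2]); P=[]
        for a,b in((-1,-1),(1,-1),(1,1),(-1,1)):
            x,y=a*L/2,b*W/2; P.append([q[0]+c*x-s*y,q[1]+s*x+c*y,z])
        m=np.zeros(oks.shape,np.uint8); cv2.fillPoly(m,[(((proj(p,P)+.5)*S-.5)*16).round().astype(np.int32)],1,cv2.LINE_8,4)
        return (abs(m-oks)*wt).sum()/S/S
    best=None
    for dy in(-.08,0,.08):
        r=minimize(cost,[ctr[0],ctr[1],yaw0+dy],method="Nelder-Mead",options=dict(initial_simplex=[[ctr[0]+a,ctr[1]+b,yaw0+dy+c] for a,b,c in((0,0,0),(12,0,0),(0,12,0),(0,0,.1))],xatol=.05,fatol=.05,maxiter=300))
        if best is None or r.fun<best.fun: best=r
    return best.x,best.fun
E
python3 - <<'E'
from fit import *; from m import load
for n in("top","side"):
    p=load(n)
    # yaw: stage x ~ world +y
    for nm,a in(("bat",((500,-35),150,120,34,1.57-.33,27,40,125)),("bat2",((500,-35),150,120,34,1.57+.33,27,40,125)),("slab",((580,284),230,240,74,1.54,64,80,150)),("deck",((570,100),660,480,20,1.54,10,28,380))):
        print(n,nm,*fitrect(p,*a))
E
```

```text
top bat [510.60816398 -40.80679627   1.2116349 ] 71.76953125
top bat2 [510.33644827 -40.790816     1.21231036] 70.525390625
top slab [571.16510599 283.19616166   1.53954801] 215.28125
top deck [554.49583376  95.10281026   1.5383533 ] 1530.75390625
side bat [506.29655362 -37.01453031   1.21079503] 49.330078125
side bat2 [506.36693311 -36.94111995   1.20670525] 48.421875
side slab [568.0049381  287.54405498   1.5412485 ] 161.107421875
side deck [552.22334573  99.44661457   1.54129858] 975.775390625
```

Call:
drive_tool(deltas="0.02 -0.02 0 -3 0.085; 0.06 -0.055 0 -8 0.085; 0.1 -0.095 0 -13 0.085; 0.145 -0.135 0 -19 0.085; 0.19 -0.175 0 -25 0.085; 0.235 -0.215 0 -31 0.085; 0.28 -0.26 0 -37 0.085; 0.325 -0.3 0 -43 0.085; 0.365 -0.34 0 -48 0.085; 0.395 -0.366 0 -52 0.085; 0.409 -0.379 0 -53.4 0.085; 0.409 -0.379 0 -53.4 0.085")

```text
clock: 2.5
eef_pos: [468.0, -147.7, 210.2]
tool_rot: [-3.142, 0.0, 1.212]
force: [-0.7, 0.2, -0.2]
width: 85.0
```

Call:
drive_tool(deltas="0 0 0.015 0 0.085; 0 0 0.045 0 0.085; 0 0 0.08 0 0.085; 0 0 0.115 0 0.085; 0 0 0.15 0 0.085; 0 0 0.17 0 0.085; 0 0 0.18 0 0.085; 0 0 0.18 0 0.085")

```text
clock: 3.5
eef_pos: [467.1, -149.3, 30.0]
tool_rot: [-3.141, 0.001, 1.209]
force: [0.1, 0.1, -0.7]
width: 84.9
```

```bash
cat > look.py <<'E'
import sys
from fit import *
tag=sys.argv[1]
S=[]
B0=eval(sys.argv[2]) if len(sys.argv)>2 else (508,-39,1.21)
for n in("top","side"):
    p=imaging.get_image(n); save(p,tag+n); np.savez("/tmp/"+n,**p)
    x=[fitrect(p,B0[:2],150,120,34,B0[2],27,40,105),fitrect(p,(570,285),230,240,74,1.54,64,80,150)]
    b,s=x[0][0],x[1][0]; c,k=np.cos(s[2]),np.sin(s[2]); d=b[:2]-s[:2]
    print(n,b.round(3),round(x[0][1]),s.round(3),"in stage:",round(c*d[0]+k*d[1]+115,1),round(-k*d[0]+c*d[1],1),round(b[2]-s[2],3))
s=ctrl.read_state(); print(s["clock"],s["eef_pos"].round(1),s["tool_rot"].round(3),s["force"].round(1))
E
python3 look.py a
```

```text
top [510.536 -40.813   1.213] 69 [571.62  283.344   1.543] in stage: -210.7 51.9 -0.329
side [507.309 -37.227   1.203] 45 [567.922 287.642   1.541] in stage: -211.5 50.8 -0.338
3.6 [ 468.1 -148.8   30.9] [3.14 0.   1.21] [0.3 0.2 0.1]
```

View pics/aside.png

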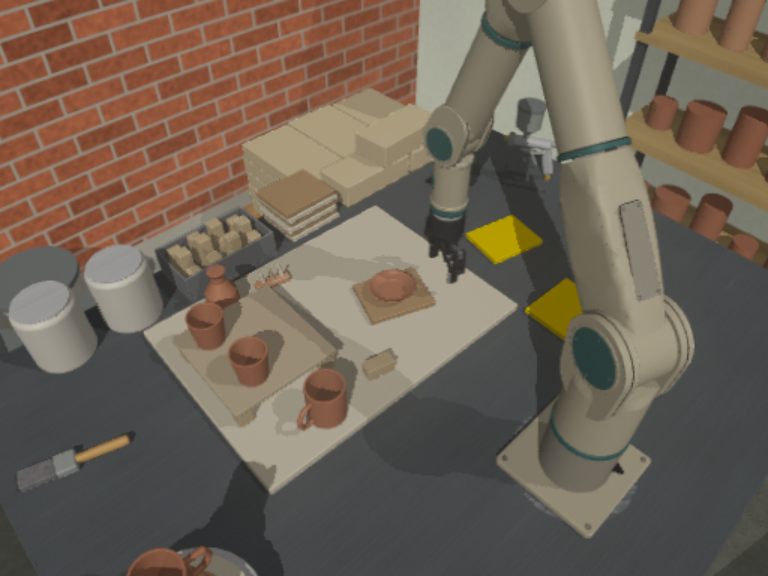

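View pics/atop.png

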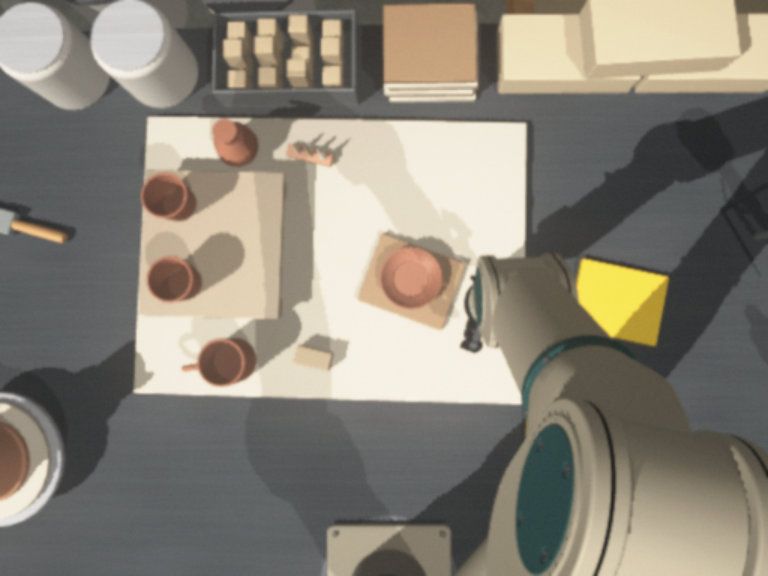

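Call:
drive_tool(deltas="0 0 0.004 0 0.085; 0 0 0.01 0 0.085; 0 0 0.015 0 0.085; 0 0 0.017 0 0.085; 0 0 0.017 0 0.085")

```text
clock: 4.22
eef_pos: [467.7, -147.9, 13.0]
tool_rot: [-3.141, 0.0, 1.211]
force: [-0.7, 0.4, 0.3]
width: 85.2
```

Run:
```python
from h import *
p=imaging.get_image("side"); C=cloud(p); hsv=cv2.cvtColor(p["color"],cv2.COLOR_RGB2HSV)
s=ctrl.read_state(); print(s["eef_pos"].round(1),s["force"].round(1))
e=s["eef_pos"]; a=s["tool_rot"][2]; d=C-e; X=d[...,0]*np.cos(a)+d[...,1]*np.sin(a); Y=d[...,0]*np.sin(a)-d[...,1]*np.cos(a)
m=(abs(X)<45)&(abs(Y)<80)&(C[...,2]<90)&(hsv[...,2]<75)&(C[...,2]>12)
for side in(-1,1):
    k=m&(Y*side>20); z=C[k][:,2]; print(side,k.sum(),np.sort(z)[:10].round(1)); 
    l=k&(C[...,2]<45); print("X",np.percentile(X[l],[2,50,98]).round(1) if l.any() else 0,"Y",np.percentile(Y[l],[2,50,98]).round(1) if l.any() else 0)
save({"color":p["color"][130:230,220:370]},"b",5)
```

```text
[ 467.8 -147.9   13.1] [-0.3  0.  -0.8]
-1 17 [56.9 59.  59.3 61.5 62.3 63.5 66.  68.8 68.8 70.2]
X 0 Y 0
1 45 [18.3 50.9 53.7 53.8 54.2 54.5 55.9 56.8 56.9 59.2]
X [-40. -40. -40.] Y [37.5 37.5 37.5]
```

View pics/b.png

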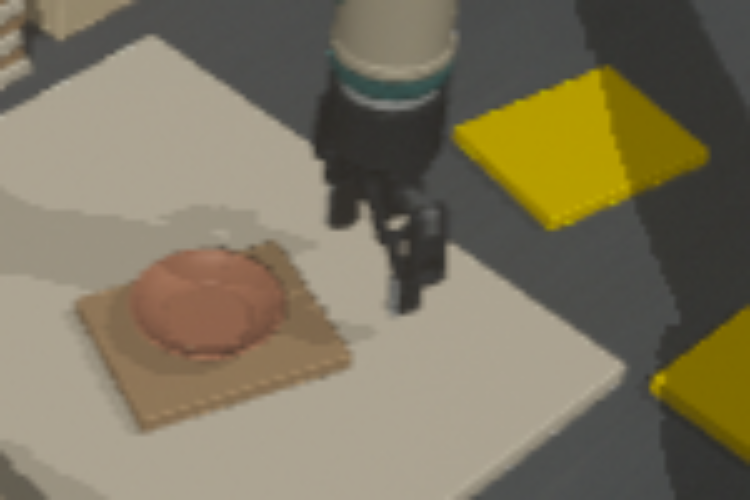

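Run:
```python
from h import *
p=imaging.get_image("side"); C=cloud(p)
s=ctrl.read_state(); e=s["eef_pos"]; a=s["tool_rot"][2]
for r in range(178,196,2):
    o=[]
    for c in range(294,312,2):
        P=C[r,c]-e; o.append("%4.0f/%4.0f/%3.0f"%(P[0]*np.cos(a)+P[1]*np.sin(a),P[0]*np.sin(a)-P[1]*np.cos(a),C[r,c,2]))
    print(r,*o)
```

```text
178  -27/  50/ 17   16/ -36/107   13/ -43/112   16/ -59/127   14/ -68/134    4/ -64/127    0/ -69/130   -7/ -70/128  -91/  46/ -3
180  -19/  35/ 23  -25/  31/ 24   12/ -42/102   18/ -64/123   14/ -69/127    8/ -71/125   -0/ -70/121   -8/ -69/118  -72/  16/ 20
182  -17/  31/ 18  -24/  29/ 18   13/ -45/ 96   15/ -61/111   15/ -72/120   -1/ -58/102   -7/ -60/102   -9/ -70/110  -67/   6/ 21
184  -11/  19/ 21  -17/  15/ 22   10/ -41/ 82   16/ -64/105   15/ -73/113    5/ -69/106   -2/ -70/104   -8/ -72/103  -61/  -4/ 23
186   -7/  11/ 21  -12/   6/ 23   11/ -44/ 77   17/ -67/ 99   14/ -74/105    7/ -74/102   -0/ -74/ 99  -50/  -9/ 22  -58/ -10/ 20
188   -2/   2/ 21   -8/  -2/ 22   11/ -45/ 68    9/ -54/ 76    1/ -53/ 72  -34/ -11/ 21  -39/ -16/ 22  -47/ -16/ 19  -54/ -17/ 18
190    1/  -4/ 18   -6/  -7/ 17   10/ -46/ 60    9/ -56/ 69   -0/ -53/ 62  499/-844/982  -34/ -25/ 24  -40/ -29/ 25  -47/ -30/ 23
192    9/ -19/ 25   -1/ -16/ 18   11/ -49/ 53    7/ -55/ 58  -19/ -25/ 20  -24/ -30/ 22  -32/ -30/ 19  -38/ -34/ 20  -43/ -38/ 22
194   10/ -23/ 20    5/ -28/ 22   -2/ -29/ 20   -8/ -32/ 20  -14/ -34/ 20  -20/ -38/ 22  -26/ -40/ 21  -34/ -41/ 19  -40/ -44/ 20
```

Run:
```python
from h import *
p=imaging.get_image("side")
s=ctrl.read_state(); e=s["eef_pos"]; a=s["tool_rot"][2]
for z in(20,26,34,45,55):
  for x in (11,-11):
    P=[[e[0]+x*np.cos(a)+y*np.sin(a),e[1]+x*np.sin(a)-y*np.cos(a),z] for y in(-42.5,-57,42.5)]
    print(z,x,proj(p,P).round(1).tolist())
print([ (np.round(q["point"]),q["score"]) for q in models.landmark_of(p,"bat")][:2])
```

```text
20 11 [[296.4, 197.8], [298.4, 200.7], [285.3, 181.6]]
20 -11 [[302.2, 196.0], [304.3, 198.8], [291.0, 179.9]]
26 11 [[296.6, 196.5], [298.5, 199.4], [285.4, 180.3]]
26 -11 [[302.4, 194.7], [304.4, 197.6], [291.1, 178.7]]
34 11 [[296.7, 194.9], [298.7, 197.8], [285.6, 178.7]]
34 -11 [[302.6, 193.0], [304.6, 195.9], [291.3, 177.0]]
45 11 [[297.0, 192.5], [299.0, 195.4], [285.7, 176.3]]
45 -11 [[302.9, 190.7], [304.9, 193.6], [291.5, 174.7]]
55 11 [[297.2, 190.4], [299.2, 193.3], [285.9, 174.2]]
55 -11 [[303.1, 188.6], [305.2, 191.4], [291.7, 172.5]]
[(array([336., 160.]), 0.74), (array([376., 208.]), 0.67)]
```

The depth picture suggests the open fingertips are higher than the data says (about 40 instead of 26). I check this by a gentle touch on the deck.

Call:
drive_tool(deltas="0 0 0.001 0 0.085; 0 0 0.002 0 0.085; 0 0 0.003 0 0.085; 0 0 0.004 0 0.085; 0 0 0.004 0 0.085")

```text
clock: 5.05
eef_pos: [467.7, -148.0, 9.1]
tool_rot: [-3.141, -0.0, 1.211]
force: [-0.8, 0.1, 0.6]
width: 85.0
```

Call:
drive_tool(deltas="0 0 0.0005 0 0.085; 0 0 0.001 0 0.085; 0 0 0.0015 0 0.085; 0 0 0.002 0 0.085; 0 0 0.002 0 0.085")

```text
clock: 5.68
eef_pos: [467.8, -148.0, 7.2]
tool_rot: [-3.142, 0.0, 1.211]
force: [0.0, 0.2, 0.6]
width: 84.8
```

Call:
drive_tool(deltas="0 0 0.0005 0 0.085; 0 0 0.001 0 0.085; 0 0 0.001 0 0.085")

```text
clock: 6.05
eef_pos: [467.8, -148.0, 6.2]
tool_rot: [-3.142, -0.0, 1.211]
force: [0.1, 0.3, -0.6]
width: 85.0
```

Call:
drive_tool(deltas="0 0 0.0005 0 0.085; 0 0 0.001 0 0.085; 0 0 0.001 0 0.085")

```text
clock: 6.42
eef_pos: [467.8, -148.0, 5.2]
tool_rot: [-3.141, 0.0, 1.211]
force: [-0.2, 0.3, -0.2]
width: 85.2
```

Call:
drive_tool(deltas="0 0 0.0005 0 0.085; 0 0 0.001 0 0.085; 0 0 0.001 0 0.085")

```text
clock: 6.8
eef_pos: [467.8, -148.0, 4.2]
tool_rot: [-3.142, -0.0, 1.211]
force: [0.6, -0.1, 0.4]
width: 85.2
```

Call:
drive_tool(deltas="0 0 0.0005 0 0.085; 0 0 0.001 0 0.085; 0 0 0.001 0 0.085")

```text
clock: 7.18
eef_pos: [467.8, -148.0, 3.2]
tool_rot: [-3.142, -0.0, 1.211]
force: [0.2, -0.8, -0.3]
width: 84.8
```

Call:
drive_tool(deltas="0 0 0.0005 0 0.085; 0 0 0.001 0 0.085; 0 0 0.001 0 0.085")

```text
clock: 7.55
eef_pos: [467.8, -148.0, 2.2]
tool_rot: [-3.142, -0.0, 1.211]
force: [0.3, -0.7, -0.4]
width: 84.7
```

Run:
```python
from h import *
o=[]
for n,(r0,r1,c0,c1) in(("side",(140,215,250,350)),("top",(160,245,270,400))):
    p=imaging.get_image(n); np.savez("/tmp/"+n,**p)
    c=cv2.resize(p["color"][r0:r1,c0:c1],(390,300),interpolation=cv2.INTER_CUBIC); o.append(c)
save({"color":np.hstack(o)},"c",1)
```

```text
(no output)
```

View pics/c.png

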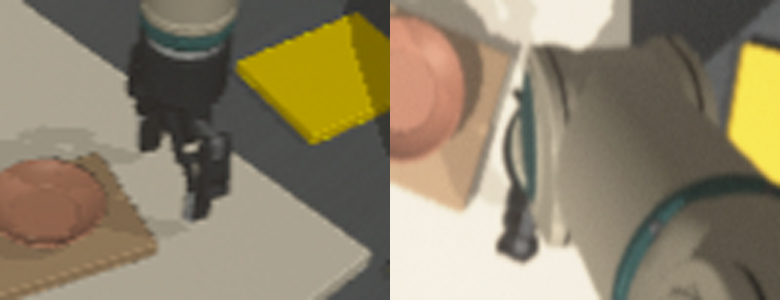

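Run:
```python
from h import *; from m import load
s=ctrl.read_state(); e=s["eef_pos"]; a=s["tool_rot"][2]
def W(x,y,z): return [e[0]+x*np.cos(a)+y*np.sin(a),e[1]+x*np.sin(a)-y*np.cos(a),z]
o=[]
for n,(r0,r1,c0,c1),k in(("side",(150,210,265,325),6.5),("top",(180,240,290,350),6.5)):
    p=load(n); c=cv2.resize(p["color"][r0:r1,c0:c1],None,fx=k,fy=k,interpolation=cv2.INTER_CUBIC)
    for z,col in((20,(255,0,0)),(40,(0,255,0)),(60,(0,0,255))):
        for yy in((-57,-42.5),(42.5,57)):
            q=proj(p,[W(11,yy[0],z),W(-11,yy[0],z),W(-11,yy[1],z),W(11,yy[1],z)]); q=((q+.5-[c0,r0])*k).astype(np.int32); cv2.polylines(c,[q],True,col,1)
    o.append(c)
    C=cloud(p); d=C-e; X=d[...,0]*np.cos(a)+d[...,1]*np.sin(a);Y=d[...,0]*np.sin(a)-d[...,1]*np.cos(a)
    m=(abs(X)<40)&(abs(Y)<80)&(C[...,2]>30)&(C[...,2]<140)
    print(n); 
    for lo in range(30,140,10):
        mm=m&(C[...,2]>=lo)&(C[...,2]<lo+10); 
        if mm.sum()>3: print(lo,mm.sum(),"X",np.percentile(X[mm],[5,95]).round(),"Y",np.percentile(Y[mm],[5,95]).round())
save({"color":np.hstack(o)},"d",1)
```

```text
side
30 6 X [-9.  6.] Y [-49.  44.]
40 22 X [-5. 11.] Y [-51.  48.]
50 25 X [-8. 11.] Y [-56.  44.]
60 20 X [-4. 12.] Y [-57.  44.]
70 18 X [-1. 11.] Y [-49.  53.]
80 22 X [-2. 15.] Y [-73.  60.]
90 52 X [-6. 16.] Y [-74.  63.]
100 49 X [-5. 18.] Y [-71.  64.]
110 48 X [-4. 19.] Y [-71.  64.]
120 52 X [-6. 20.] Y [-69.  14.]
130 67 X [-6. 17.] Y [-68.  35.]
top
80 20 X [-1. 13.] Y [-66. -45.]
90 26 X [-11.  12.] Y [-73. -31.]
100 25 X [-3. 16.] Y [-71. -34.]
110 14 X [-7. 16.] Y [-71.   6.]
120 17 X [-11.  11.] Y [-70. -26.]
130 73 X [-11.  11.] Y [-68. -38.]
```

View pics/d.png

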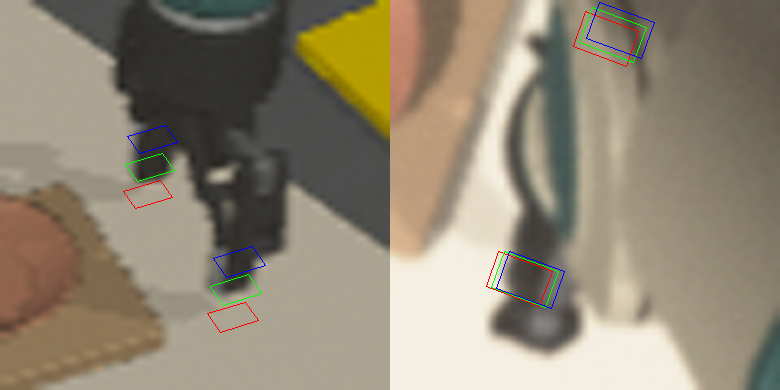

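Call:
drive_tool(deltas="0 0 -0.015 0 0.085; 0 0 -0.035 0 0.04; 0 0 -0.048 0 0; 0 0 -0.048 0 0; 0 0 -0.048 0 0; 0 0 -0.048 0 0; 0 0 -0.048 0 0; 0 0 -0.048 0 0")

```text
clock: 8.65
eef_pos: [467.7, -147.9, 49.9]
tool_rot: [-3.141, 0.0, 1.211]
force: [-0.4, 0.3, -0.6]
width: 0.2
```

```bash
cat > tip.py <<'E'
from h import *; import sys
s=ctrl.read_state(); e=s["eef_pos"]; a=s["tool_rot"][2]; print(e.round(1),s["width"],s["force"].round(1))
def W(x,y,z): return [e[0]+x*np.cos(a)+y*np.sin(a),e[1]+x*np.sin(a)-y*np.cos(a),z]
hw=s["width"]/2
o=[]
for n,h,k in(("side",30,6.5),("top",30,6.5)):
    p=imaging.get_image(n); c0,r0=proj(p,[W(0,0,e[2]+15)])[0].astype(int)-h
    c=cv2.resize(p["color"][r0:r0+2*h,c0:c0+2*h],None,fx=k,fy=k,interpolation=cv2.INTER_CUBIC)
    for z,col in((e[2],(255,0,0)),(e[2]+20,(0,255,0)),(e[2]+40,(0,0,255))):
        for yy in((-hw-14,-hw),(hw,hw+14)):
            q=proj(p,[W(11,yy[0],z),W(-11,yy[0],z),W(-11,yy[1],z),W(11,yy[1],z)]); q=((q+.5-[c0,r0])*k).astype(np.int32); cv2.polylines(c,[q],True,col,1)
    o.append(c)
save({"color":np.hstack(o)},sys.argv[1],1)
E
python3 tip.py e
```

```text
[ 467.7 -147.9   49.9] 0.18742637661933606 [-0.4  0.3 -0.6]
```

View pics/e.png

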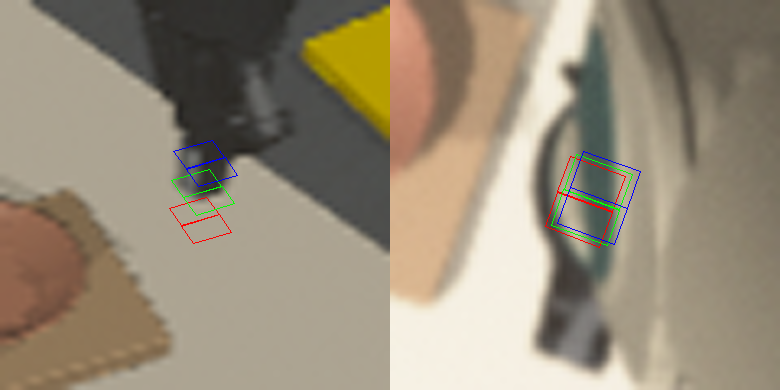

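```bash
python3 - <<'E'
from h import *; from m import load
e=np.array([467.8,-148,2.2]);a=1.211
p=load("side"); C=cloud(p); d=C-e; X=d[...,0]*np.cos(a)+d[...,1]*np.sin(a);Y=d[...,0]*np.sin(a)-d[...,1]*np.cos(a)
m=(abs(X)<50)&(abs(Y)<80)&(C[...,2]>30)&(C[...,2]<150)
for r in range(160,196,2):
    print(r,*["%d:%d/%d/%d"%(c,X[r,c],Y[r,c],C[r,c,2]) for c in range(282,312,3) if m[r,c]])
E
cat > /dev/null
```

```text
160 285:7/61/102
162 285:8/60/95
164 285:7/60/85 288:19/18/123
166 285:11/52/84 288:17/20/112 291:13/8/120
168 285:11/51/76 288:3/43/79 291:12/9/111 294:14/-14/131 297:12/-29/142 300:6/-38/148 303:-5/-35/142
170 288:4/42/71 291:12/8/103 294:16/-19/127 297:14/-33/138 300:4/-35/137 303:-4/-38/136
172 288:4/41/63 291:-7/41/59 294:18/-24/123 297:14/-34/131 300:7/-42/135 303:3/-52/141
174 285:11/47/51 288:0/46/49 291:-7/40/50 294:19/-26/117 297:14/-35/123 300:-2/-25/108 303:8/-61/143 306:-3/-60/137
176 285:10/49/40 288:2/42/43 291:-10/44/36 294:19/-26/108 297:6/-24/102 300:16/-59/135 303:10/-67/140 306:0/-66/135
178 297:13/-37/107 300:14/-56/124 303:10/-67/132 306:0/-68/128
180 297:16/-42/104 300:15/-60/119 303:10/-69/125 306:-1/-68/120
182 297:9/-33/85 300:15/-60/110 303:10/-70/118 306:0/-71/114
184 300:15/-62/103 303:9/-70/108 306:-3/-67/100
186 300:14/-61/93 303:4/-63/91 306:-4/-67/91
188 282:43/4/35 300:16/-67/90 303:9/-72/92 306:-1/-72/88
190 282:47/-4/36 300:8/-54/66 303:-2/-56/64
192 300:7/-55/58
194 285:46/-25/36 300:7/-56/50
```

Call:
drive_tool(deltas="0 0 0.01 0 0.085; 0 0 0.025 0 0.085; 0 0 0.04 0 0.085; 0 0 0.05 0 0.085; 0 0 0.055 0 0.085; 0 0 0.056 0 0.085; 0 0 0.057 0 0.085; 0 0 0.057 0 0.085")

```text
clock: 9.75
eef_pos: [468.1, -148.1, -6.5]
tool_rot: [3.141, -0.0, 1.211]
force: [0.2, -0.0, -0.0]
width: 85.2
```

Call:
drive_tool(deltas="0 0 0.0005 0 0.085; 0 0 0.001 0 0.085; 0 0 0.0015 0 0.085; 0 0 0.002 0 0.085; 0 0 0.002 0 0.085")

```text
clock: 10.38
eef_pos: [467.8, -148.0, -8.8]
tool_rot: [-3.142, -0.0, 1.211]
force: [-0.4, 0.4, -0.9]
width: 85.2
```

```bash
python3 tip.py f
```

```text
[ 467.8 -148.    -8.8] 85.245426216521 [-0.4  0.4 -0.9]
```

View pics/f.png

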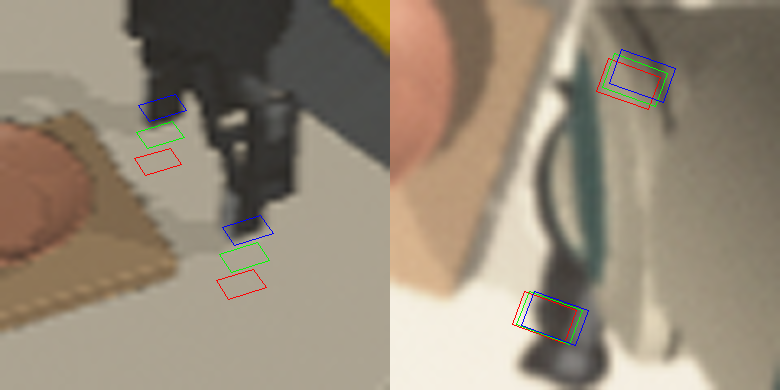

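Call:
drive_tool(deltas="0 0 0.001 0 0.085; 0 0 0.002 0 0.085; 0 0 0.003 0 0.085; 0 0 0.003 0 0.085")

```text
clock: 10.98
eef_pos: [467.8, -147.9, -11.9]
tool_rot: [-3.141, 0.0, 1.211]
force: [0.2, 0.3, -0.4]
width: 84.9
```

Call:
drive_tool(deltas="0 0 0.001 0 0.085; 0 0 0.002 0 0.085; 0 0 0.002 0 0.085")

```text
clock: 11.35
eef_pos: [467.8, -148.0, -13.9]
tool_rot: [-3.141, 0.0, 1.211]
force: [0.5, 0.9, -0.3]
width: 84.9
```

Call:
drive_tool(deltas="0 0 0.0005 0 0.085; 0 0 0.001 0 0.085; 0 0 0.001 0 0.085")

```text
clock: 11.72
eef_pos: [467.9, -148.0, -14.1]
tool_rot: [3.141, 0.0, 1.211]
force: [-1.3, 0.1, 9.0]
width: 85.0
```

Call:
drive_tool(deltas="0 0 0.0005 0 0.085; 0 0 0.001 0 0.085; 0 0 0.001 0 0.085")

```text
clock: 12.1
eef_pos: [467.9, -148.1, -14.1]
tool_rot: [3.141, 0.001, 1.211]
force: [-2.5, 1.1, 19.6]
width: 85.4
```

Call:
drive_tool(deltas="0 0 0.0005 0 0.085; 0 0 0.001 0 0.085; 0 0 0.001 0 0.085")

```text
clock: 12.48
eef_pos: [467.9, -148.0, -14.2]
tool_rot: [3.14, 0.001, 1.211]
force: [-3.5, 1.5, 30.1]
width: 85.1
```

```bash
python3 tip.py g
```

```text
[ 467.9 -148.   -14.2] 85.07260103376976 [-3.5  1.5 30.1]
```

View pics/g.png

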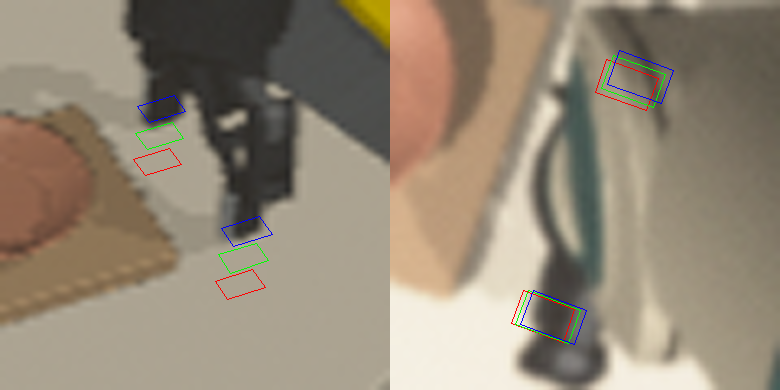

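Contact occurs at TCP z = -14.1, so the open tips are really about 34 mm behind the TCP. I raise by 8 mm, which puts the tips about 25 mm up on the bat's edge, and begin.

Call:
drive_tool(deltas="0 0 -0.003 0 0.085; 0 0 -0.006 0 0.085; 0 0 -0.008 0 0.085; 0.004 0 -0.008 0 0.085; 0.01 0 -0.008 0 0.085; 0.016 0 -0.008 0 0.085; 0.02 0 -0.008 0 0.085; 0.022 0 -0.008 0 0.085; 0.024 0 -0.008 0 0.085; 0.026 0 -0.008 0 0.085; 0.028 0 -0.008 0 0.085; 0.03 0 -0.008 0 0.085")

```text
clock: 14.08
eef_pos: [478.4, -119.9, -8.8]
tool_rot: [-3.142, 0.0, 1.211]
force: [-1.4, -2.9, 1.0]
width: 85.3
```

Call:
drive_tool(deltas="0.002 0 0 0 0.085; 0.004 0 0 0 0.085; 0.006 0 0 0 0.085; 0.008 0 0 0 0.085; 0.01 0 0 0 0.085; 0.012 0 0 0 0.085; 0.0145 0 0 0 0.085; 0.017 0 0 0 0.085; 0.0195 0 0 0 0.085; 0.022 0 0 0 0.085; 0.024 0 0 0 0.085; 0.025 0 0 0 0.085")

```text
clock: 15.58
eef_pos: [486.2, -98.4, -8.8]
tool_rot: [-3.141, 0.003, 1.209]
force: [-1.5, -4.9, 0.8]
width: 85.2
```

```bash
python3 look.py h "(516,-18,1.21)"; python3 tip.py i
```

```text
top [518.671 -19.652   1.209] 46 [570.808 283.5     1.542] in stage: -189.5 43.3 -0.333
side [515.059 -15.318   1.202] 56 [568.51  288.154   1.543] in stage: -189.8 45.0 -0.341
15.675 [486.2 -98.2  -8.8] [-3.141e+00  2.000e-03  1.209e+00] [-2.1 -4.4  1.3]
[486.2 -98.2  -8.8] 85.25898191098074 [-2.1 -4.4  1.3]
```

View pics/i.png

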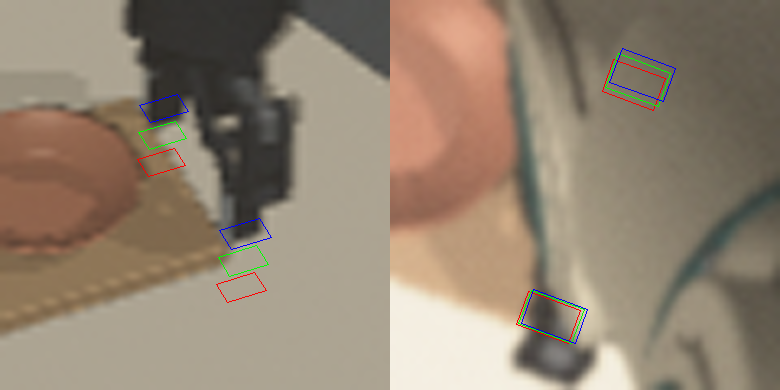

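Call:
drive_tool(deltas="0.0015 0 0 0 0.085; 0.004 0 0 0 0.085; 0.007 0 0 0 0.085; 0.0105 0 0 0 0.085; 0.014 0 0 0 0.085; 0.0175 0 0 0 0.085; 0.021 0 0 0 0.085; 0.0245 0 0 0 0.085; 0.028 0 0 0 0.085; 0.0315 0 0 0 0.085; 0.0345 0 0 0 0.085; 0.037 0 0 0 0.085")

```text
clock: 17.27
eef_pos: [499.2, -63.7, -8.8]
tool_rot: [-3.141, 0.003, 1.209]
force: [-2.0, -4.9, 1.5]
width: 85.1
```

Call:
drive_tool(deltas="0.0025 0 0 0 0.085; 0.0055 0 0 0 0.085; 0.009 0 0 0 0.085; 0.0125 0 0 0 0.085; 0.016 0 0 0 0.085; 0.0195 0 0 0 0.085; 0.023 0 0 0 0.085; 0.0265 0 0 0 0.085; 0.0295 0 0 0 0.085; 0.032 0 0 0 0.085; 0.0335 0 0 0 0.085; 0.0345 0 0 0 0.085")

```text
clock: 18.77
eef_pos: [511.1, -31.8, -8.8]
tool_rot: [-3.14, 0.003, 1.209]
force: [-2.5, -6.2, 1.7]
width: 84.7
```

```bash
python3 look.py j "(542,50,1.21)"
```

```text
top [543.592  46.873   1.211] 34 [571.381 283.181   1.541] in stage: -122.0 20.8 -0.33
side [540.132  51.305   1.216] 54 [568.041 287.291   1.539] in stage: -121.8 20.4 -0.323
18.875 [511.2 -31.6  -8.8] [-3.140e+00  3.000e-03  1.209e+00] [-2.4 -4.9  2.1]
```

View pics/jside.png

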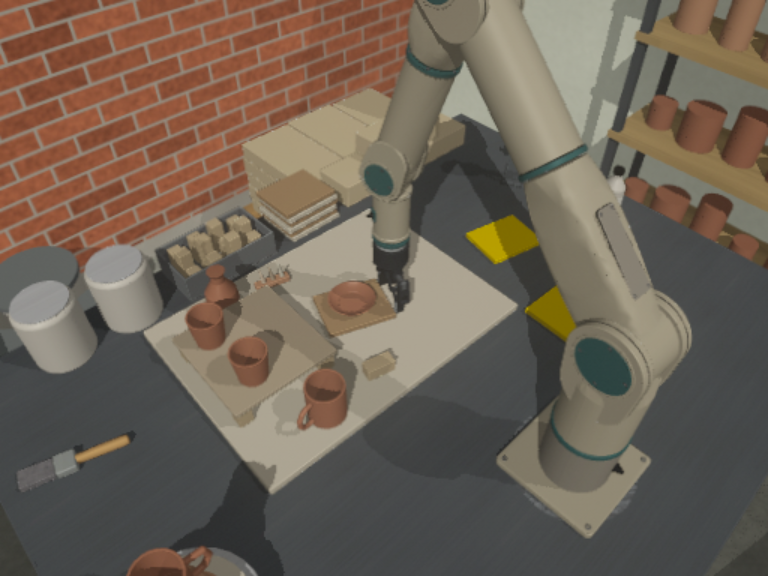

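View pics/jtop.png

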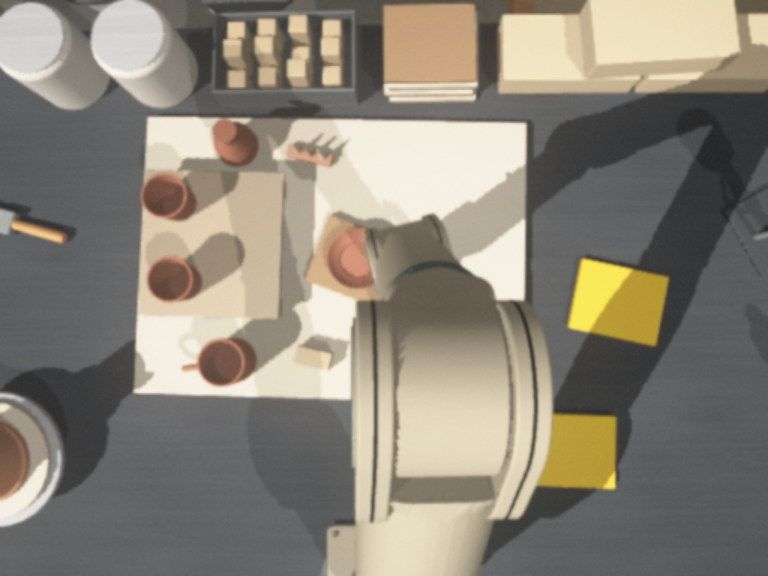

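Call:
drive_tool(deltas="0.002 0 0 0 0.085; 0.005 0 0 0 0.085; 0.0085 0 0 0 0.085; 0.012 0 0 0 0.085; 0.0155 0 0 0 0.085; 0.0185 0 0 0 0.085; 0.021 0 0 0 0.085")

```text
clock: 19.75
eef_pos: [518.5, -12.2, -8.8]
tool_rot: [-3.14, 0.003, 1.209]
force: [-3.0, -5.7, 2.9]
width: 84.8
```

Call:
drive_tool(deltas="0.0035 0.0012 0 -0.8 0.085; 0.007 0.0023 0 -1.6 0.085; 0.0105 0.0034 0 -2.4 0.085; 0.014 0.0044 0 -3.2 0.085; 0.0175 0.0054 0 -4 0.085; 0.021 0.0063 0 -4.8 0.085; 0.0246 0.0071 0 -5.6 0.085; 0.0282 0.008 0 -6.3 0.085; 0.0317 0.0087 0 -7.1 0.085; 0.0353 0.0095 0 -7.9 0.085; 0.0389 0.0102 0 -8.7 0.085; 0.0425 0.0108 0 -9.5 0.085")

```text
clock: 21.25
eef_pos: [544.0, 23.3, -8.8]
tool_rot: [-3.14, 0.004, 1.375]
force: [-1.2, -5.4, 1.8]
width: 85.3
```

```bash
python3 look.py k "(560,108,1.375)"
python3 - <<'E'
from h import *
p=imaging.get_image("side"); save({"color":p["color"][150:270,130:290]},"k2",4.8)
E
```

```text
top [563.669 103.297   1.422] 23 [571.143 283.292   1.54 ] in stage: -65.1 1.9 -0.118
side [559.303 109.48    1.356] 34 [568.573 287.848   1.539] in stage: -63.6 3.6 -0.183
21.35 [544.4  24.1  -8.8] [-3.141e+00  3.000e-03  1.375e+00] [-0.5 -5.3  1.8]
```

View pics/k2.png

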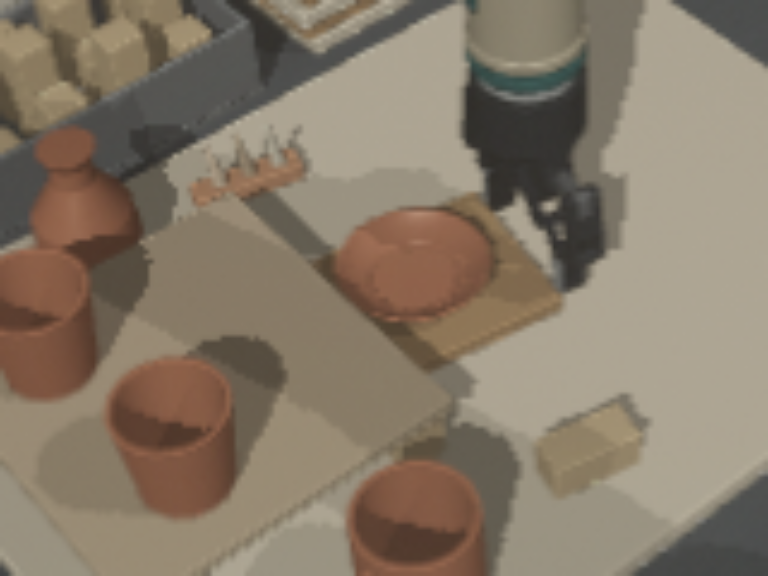

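Call:
drive_tool(deltas="0.0035 0.0012 0 -0.8 0.085; 0.007 0.0023 0 -1.6 0.085; 0.0105 0.0034 0 -2.4 0.085; 0.014 0.0044 0 -3.2 0.085; 0.0175 0.0054 0 -4 0.085; 0.021 0.0063 0 -4.8 0.085; 0.0246 0.0071 0 -5.6 0.085; 0.0282 0.008 0 -6.3 0.085; 0.0317 0.0087 0 -7.1 0.085; 0.0353 0.0095 0 -7.9 0.085; 0.0389 0.0102 0 -8.7 0.085; 0.0415 0.0108 0 -9.5 0.085")

```text
clock: 22.9
eef_pos: [563.3, 62.3, -8.8]
tool_rot: [-3.141, 0.003, 1.541]
force: [-0.2, -6.6, 1.6]
width: 85.0
```

```bash
python3 look.py l "(565,148,1.54)"
python3 - <<'E'
from h import *
p=imaging.get_image("side"); save({"color":p["color"][150:270,130:290]},"l2",4.8)
E
```

```text
top [565.   148.     1.46] 0 [570.932 282.919   1.538] in stage: -20.0 1.5 -0.078
side [563.512 149.739   1.559] 27 [568.115 287.256   1.539] in stage: -22.6 0.2 0.02
23.0 [563.5  62.9  -8.8] [-3.141e+00  2.000e-03  1.541e+00] [ 0.4 -5.   1.2]
```

View pics/l2.png

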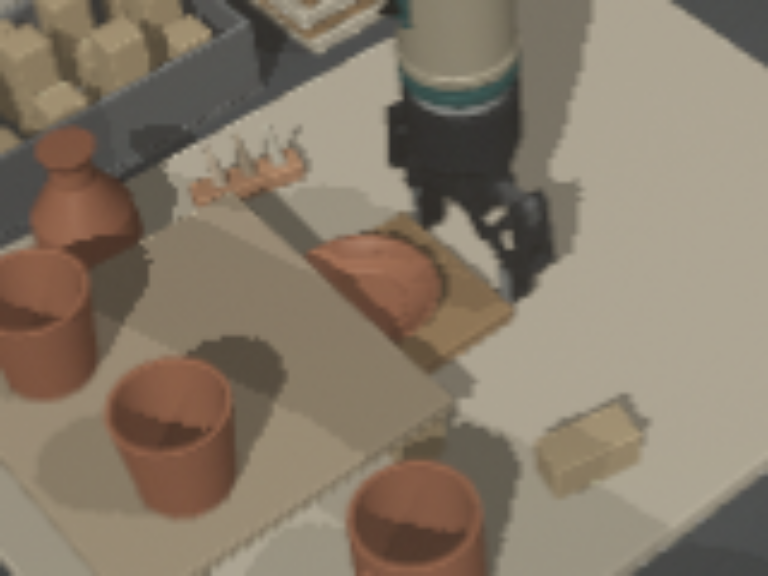

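View pics/ltop.png

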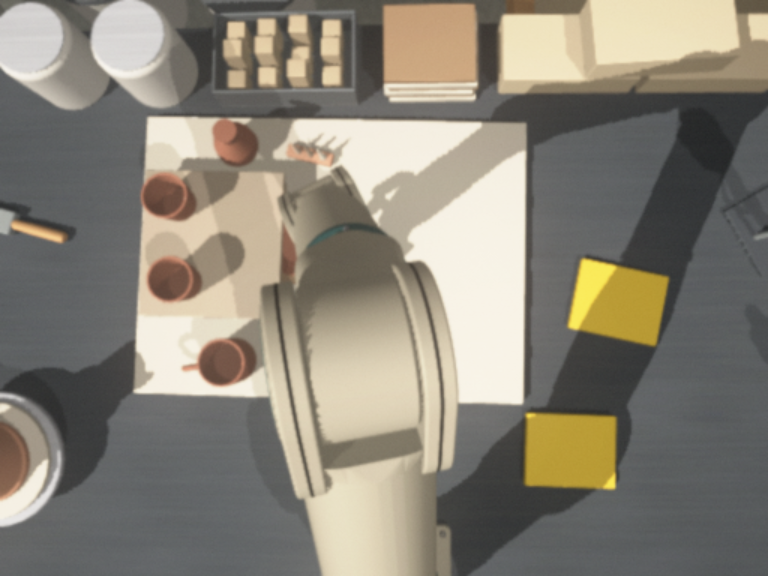

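Call:
drive_tool(deltas="0.002 0 0 0 0.085; 0.005 0 0 0 0.085; 0.009 0 0 0 0.085; 0.013 0 0 0 0.085; 0.017 0 0 0 0.085; 0.021 0 0 0 0.085; 0.025 0 0 0 0.085; 0.029 0 0 0 0.085; 0.033 0 0 0 0.085; 0.0365 0 0 0 0.085; 0.039 0 0 0 0.085; 0.041 0 0 0 0.085")

```text
clock: 24.55
eef_pos: [564.4, 103.2, -8.8]
tool_rot: [-3.141, 0.003, 1.541]
force: [-0.5, -6.7, 2.5]
width: 84.9
```

Call:
drive_tool(deltas="0.002 0 0 0 0.085; 0.005 0 0 0 0.085; 0.008 0 0 0 0.085; 0.011 0 0 0 0.085; 0.014 0 0 0 0.085; 0.017 0 0 0 0.085; 0.02 0 0 0 0.085; 0.022 0 0 0 0.085; 0.024 0 0 0 0.085; 0.025 0 0 0 0.085; 0.025 0 0 0 0.085")

```text
clock: 25.92
eef_pos: [565.1, 128.3, -8.8]
tool_rot: [-3.141, 0.003, 1.541]
force: [0.1, -6.4, 3.3]
width: 85.0
```

```bash
cat > edge.py <<'E'
from h import *; import sys
p=imaging.get_image("side"); save({"color":p["color"][150:270,130:290]},sys.argv[1],4.8); np.savez("/tmp/side",**p)
s=ctrl.read_state(); e=s["eef_pos"]; print(e.round(1),s["tool_rot"].round(3),s["force"].round(1))
C=cloud(p)
# in stage frame w.r.t. side-camera slab fit
o=np.array([568.1-115*.0303,287.4-115*.9995]); d=C[...,:2]-o
X=d[...,0]*.0303+d[...,1]*.9995; Y=-d[...,0]*.9995+d[...,1]*.0303
z=C[...,2]
for lo,hi in((22,30),(30,38),(50,62),(62,70),(70,78),(78,90),(90,110),(110,140)):
    v=p["color"].max(2)<90
    m=v&(z>lo)&(z<hi)&(X>-80)&(X<20)&(abs(Y)<90)
    if m.sum(): print("dark",lo,hi,m.sum(),"Xmax",np.percentile(X[m],[50,90,100]).round(1),"Y",Y[m].min().round(),Y[m].max().round())
m=(z>30)&(z<38)&(X>-60)&(X<0)&(p["color"].max(2)>100)
print("bat rear pts X",np.percentile(X[m],[1,5,50]).round(1),m.sum()) if m.any() else 0
E
python3 edge.py n
```

```text
[565.1 128.3  -8.8] [-3.141e+00  3.000e-03  1.541e+00] [-1.  -5.5  3. ]
dark 22 30 2 Xmax [-39.2 -37.1 -36.5] Y -45.0 -43.0
dark 30 38 87 Xmax [-25.8 -20.9 -18.9] Y -64.0 53.0
dark 50 62 20 Xmax [-37.  -33.  -32.6] Y -46.0 57.0
dark 62 70 11 Xmax [-36.6 -31.4 -31.1] Y -52.0 54.0
dark 70 78 21 Xmax [-32.3 -31.3 -29.1] Y -73.0 73.0
dark 78 90 54 Xmax [-34.7 -29.9 -26.1] Y -69.0 74.0
dark 90 110 104 Xmax [-31.5 -25.7 -23.7] Y -73.0 73.0
dark 110 140 157 Xmax [-33.9 -27.8 -22.4] Y -68.0 69.0
bat rear pts X [-58.4 -55.5 -31.1] 124
```

View pics/n.png

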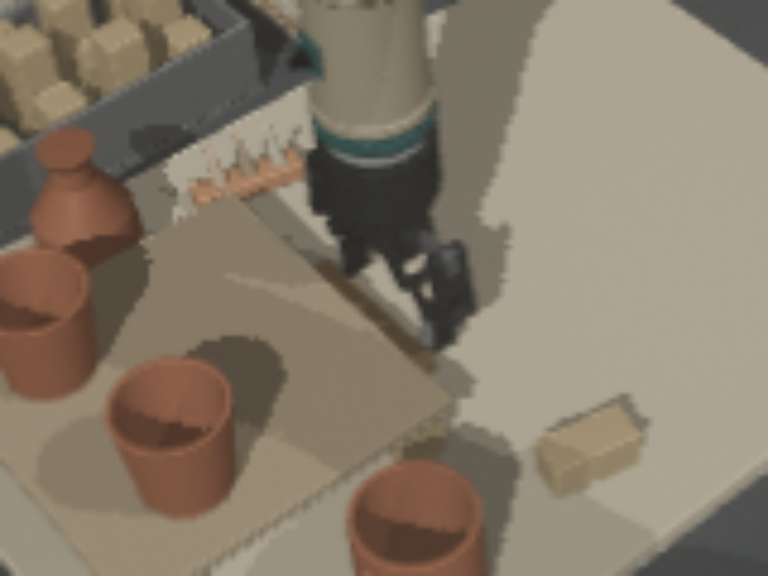

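Call:
drive_tool(deltas="0.002 0 0 0 0.085; 0.0045 0 0 0 0.085; 0.007 0 0 0 0.085; 0.0095 0 0 0 0.085; 0.012 0 0 0 0.085; 0.0145 0 0 0 0.085; 0.0165 0 0 0 0.085; 0.0182 0 0 0 0.085; 0.0195 0 0 0 0.085; 0.0205 0 0 0 0.085; 0.021 0 0 0 0.085; 0.021 0 0 0 0.085")

```text
clock: 27.48
eef_pos: [565.7, 148.9, -8.8]
tool_rot: [-3.141, 0.003, 1.541]
force: [-0.5, -5.7, 3.5]
width: 84.8
```

```bash
python3 edge.py o
```

```text
[565.7 148.9  -8.7] [-3.141e+00  3.000e-03  1.541e+00] [ 0.9 -6.4  3. ]
dark 22 30 6 Xmax [-32.1 -24.7 -22. ] Y -51.0 16.0
dark 30 38 5 Xmax [-26. -24. -23.] Y -46.0 54.0
dark 50 62 23 Xmax [-15.5 -11.7 -10.4] Y -49.0 56.0
dark 62 70 15 Xmax [-13.3  -9.9  -2.5] Y -69.0 69.0
dark 70 78 20 Xmax [-10.9  -8.4   0.4] Y -71.0 78.0
dark 78 90 58 Xmax [-12.1  -9.2  -3.9] Y -74.0 74.0
dark 90 110 99 Xmax [-10.9  -4.9  -2.8] Y -72.0 72.0
dark 110 140 155 Xmax [-13.4  -7.6  -1.7] Y -66.0 70.0
bat rear pts X [-56.1 -54.7 -28.1] 96
```

View pics/o.png

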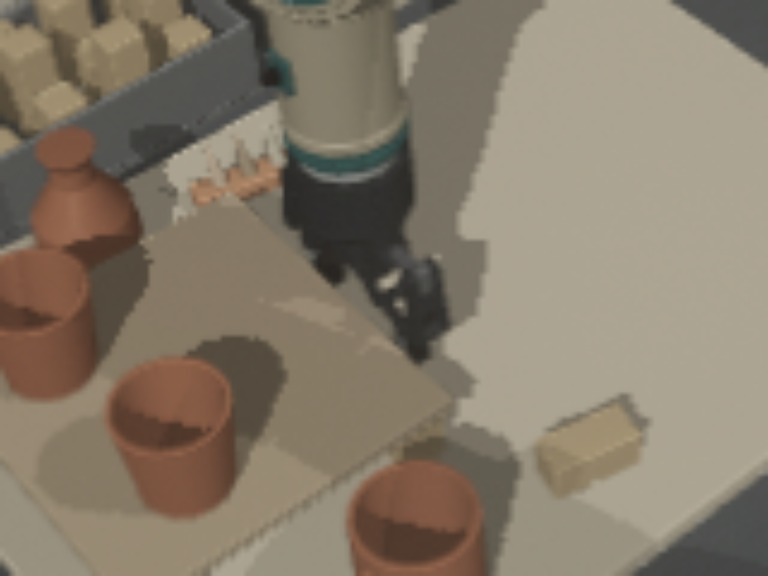

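Pushed to the expected spot. I back off straight, raise the hand and clear the view to verify.

Call:
drive_tool(deltas="-0.002 0 0 0 0.085; -0.008 0 0 0 0.085; -0.018 0 0 0 0.085; -0.032 0 0 0 0.085; -0.05 0 0 0 0.085; -0.065 0 0 0 0.085; -0.075 0 -0.01 0 0.085; -0.085 0 -0.03 0 0.085; -0.095 0 -0.06 0 0.085; -0.11 0 -0.09 0 0.085; -0.125 0 -0.11 0 0.085; -0.14 0 -0.12 0 0.085")

```text
clock: 29.02
eef_pos: [563.0, 11.2, 113.8]
tool_rot: [3.138, -0.0, 1.543]
force: [-0.2, -0.2, 0.4]
width: 85.1
```

Call:
drive_tool(deltas="-0.02 0 -0.01 0 0.085; -0.06 0 -0.03 0 0.085; -0.1 0 -0.05 0 0.085; -0.14 0 -0.06 0 0.085; -0.18 0 -0.07 0 0.085; -0.21 0 -0.08 0 0.085; -0.23 0 -0.08 0 0.085; -0.24 0 -0.08 0 0.085; -0.24 0 -0.08 0 0.085")

```text
clock: 30.15
eef_pos: [554.8, -227.9, 190.7]
tool_rot: [-3.141, -0.001, 1.542]
force: [-0.1, 0.5, 0.3]
width: 85.0
```

```bash
cat > fin.py <<'E'
from fit import *
o=[]
for n in("top","side"):
    p=imaging.get_image(n); np.savez("/tmp/"+n,**p); save(p,"fin"+n)
    s=fitrect(p,(570,285),230,240,74,1.54,64,80,150)[0]; u=np.array([np.cos(s[2]),np.sin(s[2])]); v=np.array([-u[1],u[0]]); og=s[:2]-115*u
    C=cloud(p); d=C[...,:2]-og; X=d@u; Y=d@v; z=C[...,2]
    # colour profile: bat tan vs deck, along X in front of the edge at z=34
    lab=cv2.cvtColor(p["color"],cv2.COLOR_RGB2LAB).astype(np.float32); hsv=cv2.cvtColor(p["color"],cv2.COLOR_RGB2HSV).astype(np.float32)
    for y in(-65,-62,-58,-50,-30,0,30,50,58,62,65):
        xs=np.arange(-24,4,2.); P=np.c_[og+np.outer(xs,u)+y*v,np.full(len(xs),34)]
        q=proj(p,P).astype(np.float32); print(n,y,cv2.remap(hsv[...,1],q[:,:1],q[:,1:],cv2.INTER_LINEAR).ravel().astype(int).tolist())
    c0,r0=(proj(p,[[*(og),34]])[0]-[32,30]).astype(int)
    o.append(cv2.resize(p["color"][r0:r0+60,c0:c0+64],(400,375),interpolation=cv2.INTER_CUBIC))
    print(s)
save({"color":np.hstack(o)},"fin",1)
E
python3 fin.py
```

```text
top -65 [43, 43, 42, 43, 44, 43, 43, 43, 44, 45, 45, 45, 44, 45]
top -62 [44, 44, 42, 42, 43, 44, 45, 46, 46, 47, 47, 46, 48, 48]
top -58 [43, 43, 42, 43, 43, 45, 48, 53, 59, 63, 64, 65, 66, 66]
top -50 [45, 47, 46, 46, 45, 48, 58, 70, 78, 81, 82, 83, 83, 83]
top -30 [44, 44, 43, 43, 44, 48, 58, 70, 81, 82, 82, 81, 79, 82]
top 0 [43, 43, 42, 42, 44, 49, 59, 71, 79, 83, 82, 81, 81, 81]
top 30 [42, 42, 43, 43, 43, 46, 54, 70, 76, 79, 80, 80, 81, 80]
top 50 [42, 43, 42, 43, 44, 48, 57, 69, 78, 78, 81, 82, 82, 82]
top 58 [45, 42, 41, 43, 43, 46, 56, 66, 73, 78, 78, 77, 77, 76]
top 62 [43, 42, 41, 41, 44, 43, 46, 52, 56, 55, 54, 54, 55, 55]
top 65 [43, 43, 43, 43, 44, 43, 43, 44, 46, 47, 46, 46, 46, 45]
[571.63659426 283.52536523   1.54250256]
side -65 [45, 47, 52, 59, 60, 60, 61, 60, 61, 62, 62, 62, 62, 63]
side -62 [46, 48, 51, 57, 60, 61, 61, 61, 61, 62, 62, 63, 63, 63]
side -58 [44, 48, 53, 58, 60, 60, 61, 61, 61, 62, 62, 62, 63, 62]
side -50 [45, 46, 52, 58, 61, 62, 62, 63, 63, 63, 63, 62, 62, 62]
side -30 [43, 45, 49, 57, 61, 61, 61, 62, 62, 62, 63, 62, 61, 62]
side 0 [45, 46, 50, 56, 60, 62, 62, 61, 61, 61, 62, 62, 61, 60]
side 30 [44, 44, 51, 58, 61, 61, 62, 62, 61, 61, 62, 61, 60, 60]
side 50 [44, 46, 50, 55, 60, 62, 62, 63, 63, 62, 62, 61, 60, 59]
side 58 [45, 47, 52, 58, 61, 62, 62, 61, 61, 62, 62, 60, 60, 60]
side 62 [44, 46, 51, 56, 59, 60, 60, 60, 61, 61, 60, 60, 60, 61]
side 65 [45, 46, 51, 58, 59, 60, 60, 60, 60, 60, 60, 60, 60, 60]
[567.95681936 287.64459967   1.54222332]
```

View pics/fin.png

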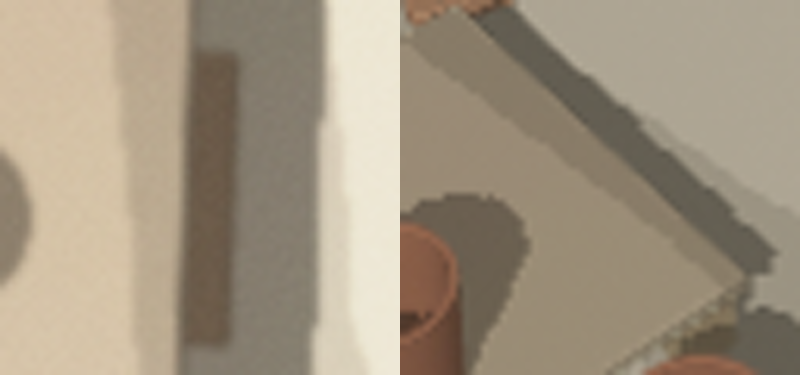

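View pics/fintop.png

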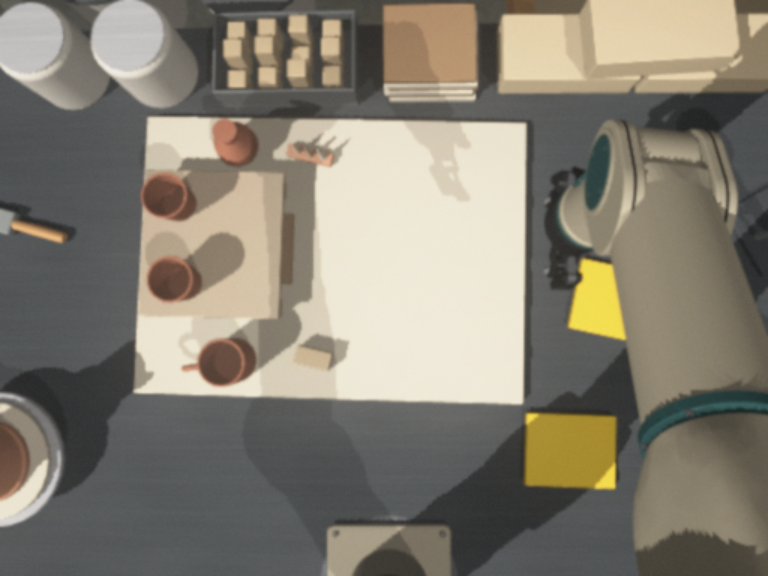

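```bash
python3 -c "
from cell import ctrl
print(ctrl.finish_job())"
```

```text
the job is handed in; nothing more can be done
None
```

The bat is in under the half shelf with about an 11 mm lip showing and sits square to it; the job is handed in at about 30 s of the 67 s allowed.

**What I did:** I pushed the bat with both open fingertips on its rear edge at under 35 mm/s. It went straight first, then along a shallow arc to take out the 0.33 rad skew and the 51 mm offset, then straight in. After that I backed the hand straight off and raised it clear.

**Last checks:**
- **Position (top camera):** the rear edge is about 11 mm in front of the shelf edge, even across its width to a fraction of a millimetre, and the bat is about 2 mm off centre sideways.
- **Other things:** the cups, mug, vase, cones and spare prop look to be where they were.
- **Forces:** 5 to 7 N while pushing and about zero after backing off.

**What disagreed or could not be checked:**
- **Fingertip height:** the open fingertips sat about 34 mm behind the reported TCP, not the stated 13 mm. I saw this in the pictures and confirmed it by touching the bare deck, which peaked at about 30 N. I set the pushing height from that.
- **Cameras:** the two cameras differ by about 4 mm in absolute position but agreed within 2 mm on bat relative to shelf, except in fits where the arm or shelf hid part of the bat.
- **Lateral offset:** the arm's own position implied about 0 mm sideways, against the camera's 2 mm.
- **Dish:** it is hidden under the shelf now, so its final place on the bat is not directly seen. It looked centred in the last views before it went under.

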